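# Sort the heel dies into their colour trays

### The arm

A 6-joint arm with a two-finger parallel gripper is mounted at the origin on the work surface. World frame = base frame: x ahead of the robot, y to its left, z up, the work surface at z = 0. Lengths are in m, angles in degrees, forces in N, time in s.
With the tool pointing down it reaches from about 0.25 to 0.725 m from the base axis. Payload 9.7 kg.
Tool frame: the origin (TCP) lies at the very end of the fingers, on their centre line; the grasp point (between the pads) lies 19 mm behind it; z points along the fingers, y is the line along which they close (so a half turn about z gives the same grasp; the last joint's range is limited). The gripper opens to 85 mm and grips with 20 to 120 N. Pads are 22 mm wide; open, the fingers measure 114 mm over their backs; the gripper's body (76 mm by 85 mm) begins 54 mm behind the grasp point. The pads swing forward as they close: fully open they stand 13 mm farther back than shut.
Start: joints at [-72.651, 4.979, 10.078, 95.1, 0, 90], TCP at [0.164, -0.525, 0.231] pointing down, gripper open.
Joint ranges: [-179.16, 179.16], [-48.56, 103.87], [-65.8, 70.77], [-126.05, 130.52], [-82.76, 87.17], [-180, 180]. Speed limits (degrees/s): [127.2, 127.2, 147.25, 180, 180, 180].

### API

Orientations are given as [roll, pitch, yaw] about the fixed x, y, z axes, in that order (R = Rz(yaw) Ry(pitch) Rx(roll)).
In Python, from cell import * gives the robot as it stands.
- The arm moves only by the tool move_arm, never from a script. Its argument "series" is a list of rows, each an object with "dp": the shift along the tool's x, y, z in cm, a list of three; "turn": the turn, a rotation vector about the tool's x, y, z in rad, a list of three; "hand": the finger opening in cm, from 0 to 8.54. A call has exactly 10 rows; each row is the pose to reach, as a shift and turn from the pose commanded when the call began, along the tool's axes at that moment; what a row does not reach only later rows make up. A row lasts 1/12 s, in which the tool goes at most 41.7 mm and 7.16 degrees, less where a joint would pass 70% of its speed; a pose out of reach is approached as far as the arm can. A call with a gripper value outside its range is refused whole. The fingers move at their own pace and stop on an object; the grip force is fixed at half the most. Time passes only in rows, so rows that repeat a pose let the fingers close, or fill a call up. It gives the time, the measured TCP pose, the force, the opening and the grip force at its end, in the units of the state.
- state(): the state, without advancing time (a new reading comes with each control period).
- snapshot(name): name is "side" or "top"; returns a dict with "pixels" (420x560x3 uint8, blue, green, red), "K" (3x3 intrinsics, pixels), "rvec" (rotation vector, rad) and "tvec" (3), from world to camera coordinates, as OpenCV has them. Camera axes: x right, y down, z forward; pixel columns grow to the right and rows downward; lengths in m; the calibration is good to about 2 mm. A picture is of the moment at which its call begins. There is no depth.
- close_job(): hands the job in; it is judged then, once.
The state is a dict: "clock": time; "qpos": joint angles; "dq": joint speeds; "joint_torque": joint torques, N m; "position": TCP position; "tool_rot": TCP orientation; "wrist_force": force on the tool from outside, world axes, zero at the start; "ft_torque": the same for the moment, N m; "width": finger opening in m; "gripper_force": force on a finger pad.
Only numpy, scipy, OpenCV 4.12 (cv2) and the standard library are available. Lean on these libraries where they do the work, as an engineer would, in place of code of your own. Each camera call takes 0.05 s, during which the arm holds its last target. There are 200 camera calls.

### The job

Put the four D-shaped heel cutting dies away, one after another, each into the tray of the same colour as its grip, so that it lies upright and flat on the tray's floor, inside the walls. Set each die down gently rather than dropping it, as its edge chips easily, and leave the two round dies where they stand.

Things in the scene. Friction and masses are not known exactly. Their poses are not given: they have to be found in the camera images.
- heel_red: Heel die, red grip (loose, 0.18 to 0.37 kg): D-shaped steel block 32 mm high, dark top, 55 mm along x (flat side at x = -27, round side at +28), 56 mm along y. On its top stands a red grip bar, 44 mm along x, 16 mm thick along y, from 32 to 62 mm above the underside; pinch it across y from above. Origin: centre of the underside, z up.
- heel_yellow: Heel die, yellow grip (loose, 0.18 to 0.37 kg): D-shaped steel block 32 mm high, dark top, 55 mm along x (flat side at x = -27, round side at +28), 56 mm along y. On its top stands a yellow grip bar, 44 mm along x, 16 mm thick along y, from 32 to 62 mm above the underside; pinch it across y from above. Origin: centre of the underside, z up.
- heel_blue: Heel die, blue grip (loose, 0.18 to 0.37 kg): D-shaped steel block 32 mm high, dark top, 55 mm along x (flat side at x = -27, round side at +28), 56 mm along y. On its top stands a blue grip bar, 44 mm along x, 16 mm thick along y, from 32 to 62 mm above the underside; pinch it across y from above. Origin: centre of the underside, z up.
- heel_green: Heel die, green grip (loose, 0.18 to 0.37 kg): D-shaped steel block 32 mm high, dark top, 55 mm along x (flat side at x = -27, round side at +28), 56 mm along y. On its top stands a green grip bar, 44 mm along x, 16 mm thick along y, from 32 to 62 mm above the underside; pinch it across y from above. Origin: centre of the underside, z up.
- round_red: Round die with a red grip, not part of the job (loose): upright steel cylinder 48 mm in diameter and 32 mm high with a dark top and a round red knob 24 mm in diameter, from 32 to 62 mm high. Origin at the centre of the underside, z up.
- round_blue: Round die with a blue grip, not part of the job (loose): upright steel cylinder 48 mm in diameter and 32 mm high with a dark top and a round blue knob 24 mm in diameter, from 32 to 62 mm high. Origin at the centre of the underside, z up.
- tray_red: Shallow square red plastic tray, fixed to the bench: 98 x 98 mm outside, 90 x 90 mm inside, walls 12 mm high, inner floor 4 mm above the bench. A heel die fits at any turn if well centred, with most play (17 mm each way) when square with the tray. Origin: centre of the underside, on the bench; x, y along its sides, z up.
- tray_yellow: Shallow square yellow plastic tray, fixed to the bench: 98 x 98 mm outside, 90 x 90 mm inside, walls 12 mm high, inner floor 4 mm above the bench. A heel die fits at any turn if well centred, with most play (17 mm each way) when square with the tray. Origin: centre of the underside, on the bench; x, y along its sides, z up.
- tray_blue: Shallow square blue plastic tray, fixed to the bench: 98 x 98 mm outside, 90 x 90 mm inside, walls 12 mm high, inner floor 4 mm above the bench. A heel die fits at any turn if well centred, with most play (17 mm each way) when square with the tray. Origin: centre of the underside, on the bench; x, y along its sides, z up.
- tray_green: Shallow square green plastic tray, fixed to the bench: 98 x 98 mm outside, 90 x 90 mm inside, walls 12 mm high, inner floor 4 mm above the bench. A heel die fits at any turn if well centred, with most play (17 mm each way) when square with the tray. Origin: centre of the underside, on the bench; x, y along its sides, z up.
There are look-alikes about, which are no part of the job. What is meant by the tray_red is not orange or white, and is the larger of those in its own colour.

How it is judged (in metres and radians):
At the end, for the whole second after the job is handed in: Each heel die is in its colour's tray: origin within 26 mm of the tray's centre and under 8 mm above the tray's underside, tilt under 0.06 rad, at rest (under 20 mm/s), released. Both round dies upright (0.1 rad) and within 20 mm of their start (horizontal distance between heel_red and tray_red below 0.026 m and z of heel_red in the frame of tray_red below 0.008 m and angle between each of heel_red, heel_yellow, heel_blue, heel_green's own z axis and vertical below 0.06 rad and linear speed of each of heel_red, heel_yellow, heel_blue, heel_green below 0.02 m/s and contact force between the fingers and heel_red below 0.1 N and horizontal distance between heel_yellow and tray_yellow below 0.026 m and z of heel_yellow in the frame of tray_yellow below 0.008 m and contact force between the fingers and heel_yellow below 0.1 N and horizontal distance between heel_blue and tray_blue below 0.026 m and z of heel_blue in the frame of tray_blue below 0.008 m and contact force between the fingers and heel_blue below 0.1 N and horizontal distance between heel_green and tray_green below 0.026 m and z of heel_green in the frame of tray_green below 0.008 m and contact force between the fingers and heel_green below 0.1 N and distance of each of round_red, round_blue from where it was at the start of the episode below 0.02 m and angle between each of round_red, round_blue's own z axis and vertical below 0.1 rad); the robot touches nothing.
It fails at once if a heel die is dropped (falls freely from more than about 25 mm) ((contact force between the fingers and heel_red below 0.01 N and linear speed of heel_red above 0.7 m/s) or (contact force between the fingers and heel_yellow below 0.01 N and linear speed of heel_yellow above 0.7 m/s) or (contact force between the fingers and heel_blue below 0.01 N and linear speed of heel_blue above 0.7 m/s) or (contact force between the fingers and heel_green below 0.01 N and linear speed of heel_green above 0.7 m/s)).
It fails at once if a round die is moved by more than 20 mm (distance of any of round_red, round_blue from where it was at the start of the episode above 0.02 m).
It also fails if it takes over 102 s, if anything falls off the work surface, if the arm or the gripper's body presses on something with over 40 N, if the wrist force passes 120 N, or if a joint passes its speed limit or range.

## Working session

There is one attempt and no reset: what is moved stays moved. The work goes in short steps, Python scripts to look and compute and a tool call to move; the robot and the scene stay as the last step left them, time stands still between calls to the robot, and variables do not carry over. Pictures are saved under pics/ and viewed, at most 14 in all, crops included, and the job is handed in when it is done.

Besides the shell and the picture viewer there is one more tool, called after "Emit:" in YAML: its name, and indented under it one key for each argument. move_arm: Moves the arm, as the interface text tells. Its arguments: {"type":"object","properties":{"series":{"type":"array","items":{"type":"object","properties":{"dp":{"type":"array","items":{"type":"number"}},"turn":{"type":"array","items":{"type":"number"}},"hand":{"type":"number"}}}}},"required":["series"]}

```bash
mkdir -p pics; python3 - <<'E'
from cell import *
import cv2
for n in("top","side"):
    s=snapshot(n); cv2.imwrite(f"pics/{n}0.png",s["pixels"]); print(n,s["K"],s["rvec"],s["tvec"])
print(state())
E
```

```text
top [[507.2966529    0.         283.67206652]
 [  0.         507.2966529  208.02144172]
 [  0.           0.           1.        ]] [ 2.11029122 -2.10986699  0.21698861] [0.01845517 0.53623771 1.10383466]
side [[472.09290139   0.         278.01966618]
 [  0.         472.09290139 209.9146982 ]
 [  0.           0.           1.        ]] [ 0.11299558 -2.95509637  1.0347364 ] [0.54837015 0.07043218 1.03444117]
{'clock': 0.1, 'qpos': array([-7.26521541e+01,  5.00949664e+00,  1.00399709e+01,  9.50995053e+01,
        1.02192633e-03,  8.99988394e+01]), 'dq': array([ 0.04042545, -0.0667209 ,  0.11357069, -0.05851565,  0.03822593,
        0.00752988]), 'joint_torque': array([-9.50223839e-04, -5.21562231e+01,  4.65653944e+01,  1.59130571e-02,
       -3.49499544e-05, -4.19307605e-05]), 'position': array([ 0.1639406 , -0.52479165,  0.23064786]), 'tool_rot': array([-1.79930969e+02, -1.02332391e-03,  1.73490053e+01]), 'wrist_force': array([-0.18517568, -0.35455712, -0.58383805]), 'ft_torque': array([ 0.06662383,  0.03259838, -0.0098435 ]), 'gripper_force': 0.0, 'width': 0.08544718069198363}
```

View pics/top0.png

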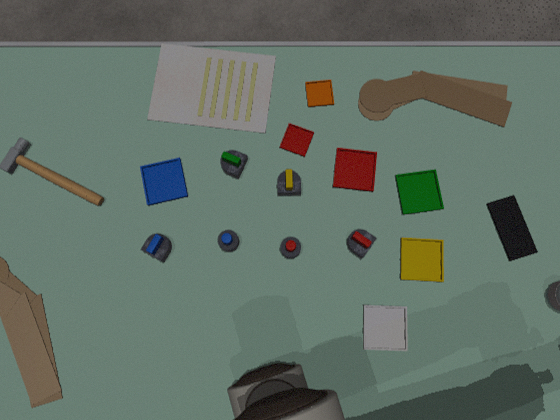

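View pics/side0.png

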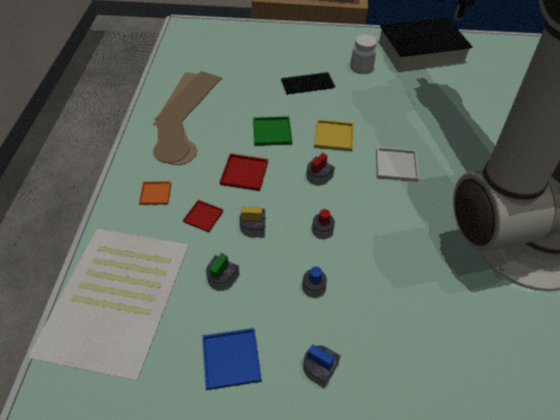

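The top view shows the heel dies at green (233,162), yellow (289,182), blue (156,246) and red (361,241), and the round dies at (228,240) and (290,247). The trays are at blue (164,181), red (355,170), green (419,192) and yellow (421,260). The look-alikes are a small red tray at (297,140), an orange one at (319,93) and a white one at (385,327). The side view agrees with this.

```bash
cat > h.py <<'E'
from cell import *
import cv2, numpy as np
from scipy.spatial.transform import Rotation as R
HUE={"red":(172,6),"yellow":(22,34),"green":(48,75),"blue":(105,125)}
def mask(im,c,vmin=60):
    h=cv2.cvtColor(im,cv2.COLOR_BGR2HSV); lo,hi=HUE[c]; H=h[...,0]
    m=((H>=lo)|(H<=hi)) if lo>hi else ((H>=lo)&(H<=hi))
    return (m&(h[...,1]>140)&(h[...,2]>vmin)).astype(np.uint8)
def ray(s,uv):
    uv=np.asarray(uv,float).reshape(-1,1,2)
    n=cv2.undistortPoints(uv,s["K"],None).reshape(-1,2)
    M=cv2.Rodrigues(np.array(s["rvec"]))[0]
    return -M.T@s["tvec"], np.c_[n,np.ones(len(n))]@M
def plane(s,uv,z):
    o,d=ray(s,uv); return (o+d*((z-o[2])/d[:,2])[:,None])[:,:2]
def tri(s1,u1,s2,u2):
    o1,d1=ray(s1,u1);o2,d2=ray(s2,u2);a=np.c_[d1[0],-d2[0]]
    t=np.linalg.lstsq(a,o2-o1,rcond=None)[0]
    p,q=o1+t[0]*d1[0],o2+t[1]*d2[0]; return (p+q)/2,np.linalg.norm(p-q)
def blobs(s,c,vmin=60,amin=40):
    cs=cv2.findContours(mask(s["pixels"],c,vmin),cv2.RETR_EXTERNAL,cv2.CHAIN_APPROX_NONE)[0]
    return [k for k in cs if cv2.contourArea(k)>amin]
def rect(s,k,z):
    p=plane(s,k.reshape(-1,2),z).astype(np.float32)*1000
    (cx,cy),(w,h),a=cv2.minAreaRect(p)
    if w<h: w,h,a=h,w,a+90
    return np.round([cx,cy,w,h,(a+90)%180-90],1)
def go(x,y,z,yaw):
    "shift (cm) and turn (rad) in tool axes to a tool-down pose (m, deg)"
    st=state(); T=R.from_euler("xyz",st["tool_rot"],degrees=True)
    G=R.from_euler("xyz",[180,0,yaw],degrees=True)
    print("dp",np.round(T.inv().apply(np.array([x,y,z])-st["position"])*100,2),"turn",np.round((T.inv()*G).as_rotvec(),3),"q",np.round(st["qpos"],1))
E
python3 - <<'E'
from h import *
t,s=snapshot("top"),snapshot("side")
for c in HUE:
    for n,S in(("top",t),("side",s)):
        for k in blobs(S,c):
            big=cv2.contourArea(k)>700
            m=cv2.moments(k); u=np.array([m["m10"],m["m01"]])/m["m00"]
            print(c,n,"px",np.round(u),"A",cv2.contourArea(k),rect(S,k,.012 if big else .062))
im=t["pixels"]
for u in[(361,238),(289,179),(233,159),(154,243)]:
    h=cv2.cvtColor(im,cv2.COLOR_BGR2HSV); print(u); print(h[u[1]-9:u[1]+10:2,u[0]-14:u[0]+15:2,2])
cr=cv2.resize(im[130:275,130:400],None,fx=2.9,fy=2.9,interpolation=cv2.INTER_CUBIC); cv2.imwrite("pics/c0.png",cr)
E
```

```text
red top px [290. 245.] A 73.0 [450.3   3.2  22.6  20.2  -0. ]
red top px [362. 239.] A 114.0 [ 464.4 -156.3   43.9   15.7   53. ]
red top px [355. 169.] A 1503.5 [ 641.9 -152.4   98.3   97.6   -7.1]
red top px [296. 139.] A 644.0 [699.2 -11.1  63.5  62.8 -20.8]
red side px [325. 214.] A 56.5 [452.    6.7  19.6  18.8   4.8]
red side px [203. 215.] A 645.0 [706.4  31.9  62.2  61.9 -20.8]
red side px [319. 159.] A 74.0 [ 465.8 -152.8   42.1   16.    51.8]
red side px [244. 171.] A 1125.0 [ 642.7 -149.2   98.    96.9   83.2]
yellow top px [422. 259.] A 1689.5 [ 424.2 -302.7   98.1   97.4   86.8]
yellow top px [289. 178.] A 104.0 [605.7   6.8  43.8  15.8   3.9]
yellow side px [251. 213.] A 205.5 [605.7  18.1  40.5  32.1   4.8]
yellow side px [334. 135.] A 923.5 [ 425.9 -295.8  102.9   94.5   86.9]
green top px [419. 191.] A 1545.5 [ 586.5 -305.5   98.3   97.5    8. ]
green top px [230. 157.] A 93.0 [656.3 142.8  41.3  15.7  66.1]
green side px [218. 263.] A 115.5 [656.9 145.6  41.1  14.7  66.1]
green side px [272. 131.] A 758.0 [ 587.9 -301.4   94.2   93.9    8. ]
blue top px [153. 243.] 
[... 2230 characters left out ...]
 114  55  58  52  64  64  74  68  57  62  40  40 113 125]]
(154, 243)
[[128 127 129 127 126 125  77  59 105  62  54  92 113 123 126]
 [125 127 128 129 116  53  55 105 128 132 104  46  56  84 113]
 [128 124 127 121  57  61  69 128 130 136  87  46  54  43  74]
 [124 126 126  68  60  57 124 127 133 120  47  50  45  56  39]
 [127 129 101  67  77  98 132 127 134  66  50  51  54  56  45]
 [127 132  67  78  57 130 128 134 113  51  50  51  60  60  51]
 [127  78  56  75 113 130 132 137  54  49  47  60  58  58  60]
 [124  58  58  74 130 131 135  90  49  54  51  59  61  56  37]
 [115  78  62 105 132 136 129  50  50  70  70  73  68  67  43]
 [127 131  76  61  66 118  70  48  59  60  78  85  66  40  38]]
```

View pics/c0.png

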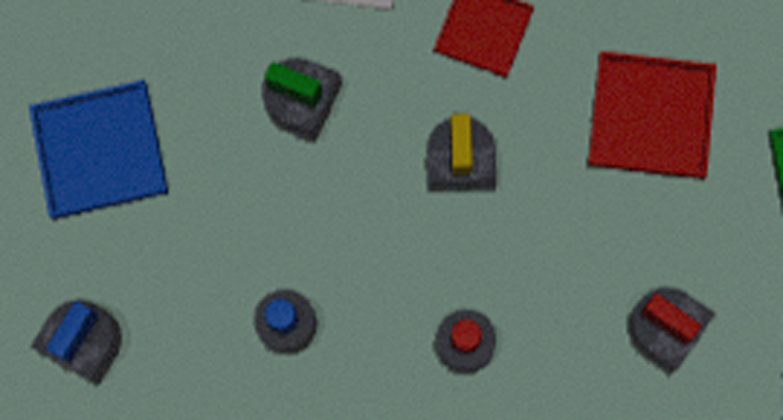

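Every size agrees with the data sheet: grips about 44×16, trays about 98×98, and the two views differ by no more than about 4 mm. I'll start with the red die.

```bash
python3 -c "
from h import *
go(.465,-.1545,.12,52.5)"
```

```text
dp [ 39.78 -26.37  11.1 ] turn [-0.001 -0.    -0.614] q [-72.7   5.   10.1  95.1  -0.   90. ]
```

Emit:
move_arm:
  series:
    - {"dp":[2,-1.3,0.4],"turn":[0,0,-0.05],"hand":8.5}
    - {"dp":[5,-3.3,1],"turn":[0,0,-0.12],"hand":8.5}
    - {"dp":[8,-5.3,2],"turn":[0,0,-0.2],"hand":8.5}
    - {"dp":[11,-7.3,3],"turn":[0,0,-0.3],"hand":8.5}
    - {"dp":[14,-9.3,4],"turn":[0,0,-0.4],"hand":8.5}
    - {"dp":[17,-11.3,5],"turn":[0,0,-0.5],"hand":8.5}
    - {"dp":[20,-13.3,6],"turn":[0,0,-0.6],"hand":8.5}
    - {"dp":[23,-15.3,7],"turn":[0,0,-0.61],"hand":8.5}
    - {"dp":[26,-17.3,8],"turn":[0,0,-0.61],"hand":8.5}
    - {"dp":[29,-19.3,9],"turn":[0,0,-0.61],"hand":8.5}

```text
clock: 1.03
position: [0.384, -0.2527, 0.1409]
tool_rot: [180.0, 0.0, 52.3]
wrist_force: [0.9, -0.5, 0.5]
width: 0.0847
gripper_force: 0.0
```

```bash
python3 -c "
from h import *
go(.465,-.1545,.12,52.5);go(.465,-.1545,.037,52.5)"
```

```text
dp [12.72  0.41  2.09] turn [ 0.     0.    -0.003] q [-33.3  -8.3 -12.9  85.4  -0.   94.4]
dp [12.72  0.4  10.39] turn [ 0.     0.    -0.003] q [-33.3  -8.3 -12.9  85.4  -0.   94.4]
```

Emit:
move_arm:
  series:
    - {"dp":[3.5,0.1,0.7],"turn":[0,0,0],"hand":8.5}
    - {"dp":[7,0.2,1.4],"turn":[0,0,0],"hand":8.5}
    - {"dp":[10,0.3,2],"turn":[0,0,0],"hand":8.5}
    - {"dp":[12,0.4,2.6],"turn":[0,0,0],"hand":8.5}
    - {"dp":[12.7,0.4,4],"turn":[0,0,0],"hand":8.5}
    - {"dp":[12.7,0.4,6],"turn":[0,0,0],"hand":8.5}
    - {"dp":[12.7,0.4,8],"turn":[0,0,0],"hand":8.5}
    - {"dp":[12.7,0.4,9.4],"turn":[0,0,0],"hand":8.5}
    - {"dp":[12.7,0.4,10.2],"turn":[0,0,0],"hand":8.5}
    - {"dp":[12.7,0.4,10.2],"turn":[0,0,0],"hand":6}

```text
clock: 1.87
position: [0.463, -0.1559, 0.0375]
tool_rot: [-179.8, 0.1, 52.3]
wrist_force: [-0.7, 0.1, 0.1]
width: 0.0749
gripper_force: 0.0
```

Emit:
move_arm:
  series:
    - {"dp":[0,0,0],"turn":[0,0,0],"hand":0}
    - {"dp":[0,0,0],"turn":[0,0,0],"hand":0}
    - {"dp":[0,0,0],"turn":[0,0,0],"hand":0}
    - {"dp":[0,0,0],"turn":[0,0,0],"hand":0}
    - {"dp":[0,0,0],"turn":[0,0,0],"hand":0}
    - {"dp":[0,0,0],"turn":[0,0,0],"hand":0}
    - {"dp":[0,0,0],"turn":[0,0,0],"hand":0}
    - {"dp":[0,0,0],"turn":[0,0,0],"hand":0}
    - {"dp":[0,0,0],"turn":[0,0,0],"hand":0}
    - {"dp":[0,0,0],"turn":[0,0,0],"hand":0}

```text
clock: 2.7
position: [0.4646, -0.1565, 0.0402]
tool_rot: [179.9, -0.0, 52.3]
wrist_force: [-0.1, -1.3, 5.8]
width: 0.0148
gripper_force: 59.7
```

```bash
python3 -c "
from h import *
go(.6425,-.151,.12,83);print(state()['position'])"
```

```text
dp [11.32 13.75 -7.96] turn [ 0.002 -0.    -0.536] q [-18.6  -2.5 -18.8  73.7  -0.  109.1]
[ 0.46459321 -0.15648071  0.0401575 ]
```

Emit:
move_arm:
  series:
    - {"dp":[0,0,-1],"turn":[0,0,0],"hand":0}
    - {"dp":[0,0,-3],"turn":[0,0,0],"hand":0}
    - {"dp":[0.5,0.6,-5],"turn":[0,0,-0.03],"hand":0}
    - {"dp":[2,2.4,-6],"turn":[0,0,-0.1],"hand":0}
    - {"dp":[4,4.9,-6],"turn":[0,0,-0.19],"hand":0}
    - {"dp":[6,7.3,-6],"turn":[0,0,-0.28],"hand":0}
    - {"dp":[8,9.7,-6],"turn":[0,0,-0.37],"hand":0}
    - {"dp":[10,12.1,-6],"turn":[0,0,-0.46],"hand":0}
    - {"dp":[11,13.3,-6],"turn":[0,0,-0.53],"hand":0}
    - {"dp":[11.3,13.7,-6],"turn":[0,0,-0.53],"hand":0}

```text
clock: 3.53
position: [0.6433, -0.1501, 0.0981]
tool_rot: [-179.9, -0.0, 82.9]
wrist_force: [-0.8, -0.2, -4.0]
width: 0.0148
gripper_force: 59.6
```

```bash
python3 -c "
from h import *
go(.6425,-.151,.0445,83);st=state();print(st['position'],st['width'],st['gripper_force'],st['wrist_force'])
for n in('top','side'):
    s=snapshot(n);cv2.imwrite('pics/%s1.png'%n,s['pixels'])"
```

```text
dp [-0.1  -0.06  5.36] turn [-0.001 -0.    -0.002] q [-13.1  19.7  12.7  83.    0.   83.9]
[ 0.64328235 -0.15011484  0.09813136] 0.014784311062832308 59.63307559490204 [-0.7804551  -0.21530635 -4.01448258]
```

View pics/side1.png

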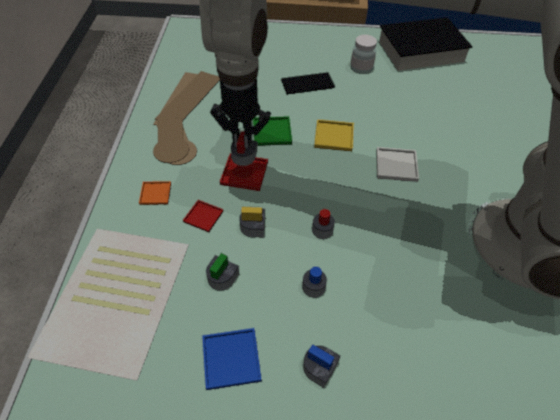

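The side view shows the red die held over the large red tray, at about (244,158). I'll lower it gently and release it.

Emit:
move_arm:
  series:
    - {"dp":[0,0,1],"turn":[0,0,0],"hand":0}
    - {"dp":[0,0,2.4],"turn":[0,0,0],"hand":0}
    - {"dp":[0,0,3.7],"turn":[0,0,0],"hand":0}
    - {"dp":[0,0,4.6],"turn":[0,0,0],"hand":0}
    - {"dp":[0,0,5],"turn":[0,0,0],"hand":0}
    - {"dp":[0,0,5.2],"turn":[0,0,0],"hand":0}
    - {"dp":[0,0,5.3],"turn":[0,0,0],"hand":0}
    - {"dp":[0,0,5.4],"turn":[0,0,0],"hand":0}
    - {"dp":[0,0,5.4],"turn":[0,0,0],"hand":0}
    - {"dp":[0,0,5.4],"turn":[0,0,0],"hand":0}

```text
clock: 4.47
position: [0.6419, -0.1507, 0.0458]
tool_rot: [180.0, 0.0, 82.7]
wrist_force: [0.7, 0.2, -3.0]
width: 0.015
gripper_force: 59.6
```

Emit:
move_arm:
  series:
    - {"dp":[0,0,0],"turn":[0,0,0],"hand":2.5}
    - {"dp":[0,0,0],"turn":[0,0,0],"hand":4}
    - {"dp":[0,0,0],"turn":[0,0,0],"hand":5}
    - {"dp":[0,0,0],"turn":[0,0,0],"hand":6}
    - {"dp":[0,0,0],"turn":[0,0,0],"hand":8.5}
    - {"dp":[0,0,-0.5],"turn":[0,0,0],"hand":8.5}
    - {"dp":[0,0,-2],"turn":[0,0,0],"hand":8.5}
    - {"dp":[0,0,-4],"turn":[0,0,0],"hand":8.5}
    - {"dp":[0,0,-6],"turn":[0,0,0],"hand":8.5}
    - {"dp":[0,0,-8],"turn":[0,0,0],"hand":8.5}

```text
clock: 5.3
position: [0.6415, -0.1506, 0.1266]
tool_rot: [180.0, 0.0, 82.7]
wrist_force: [-0.3, -0.5, 0.5]
width: 0.0849
gripper_force: 0.0
```

```bash
python3 -c "
from h import *
go(.6057,.009,.1,4);go(.6057,.009,.1,184);go(.6566,.144,.1,66)"
```

```text
dp [15.37 -5.58  2.66] turn [ 0.    -0.     1.373] q [-13.2  19.3  15.2  85.9  -0.   84.1]
dp [15.37 -5.58  2.66] turn [ 0.     0.    -1.769] q [-13.2  19.3  15.2  85.9  -0.   84.1]
dp [29.41 -2.26  2.66] turn [0.    0.    0.291] q [-13.2  19.3  15.2  85.9  -0.   84.1]
```

Emit:
move_arm:
  series:
    - {"dp":[1,-0.4,0],"turn":[0,0,-0.08],"hand":8.5}
    - {"dp":[3,-1.1,0],"turn":[0,0,-0.2],"hand":8.5}
    - {"dp":[5,-1.8,0],"turn":[0,0,-0.32],"hand":8.5}
    - {"dp":[7,-2.5,0],"turn":[0,0,-0.44],"hand":8.5}
    - {"dp":[9,-3.3,0],"turn":[0,0,-0.56],"hand":8.5}
    - {"dp":[11,-4,0],"turn":[0,0,-0.68],"hand":8.5}
    - {"dp":[13,-4.7,0],"turn":[0,0,-0.8],"hand":8.5}
    - {"dp":[14.5,-5.3,0],"turn":[0,0,-0.92],"hand":8.5}
    - {"dp":[15.2,-5.5,0],"turn":[0,0,-1.04],"hand":8.5}
    - {"dp":[15.4,-5.6,0],"turn":[0,0,-1.16],"hand":8.5}

```text
clock: 6.13
position: [0.6055, 0.0108, 0.126]
tool_rot: [180.0, 0.0, 149.6]
wrist_force: [0.3, -1.8, -0.2]
width: 0.0849
gripper_force: 0.0
```

```bash
python3 -c "
from h import *
go(.6057,.009,.1,184);go(.6057,.009,.04,184)"
```

```text
dp [-0.1  -0.15  2.6 ] turn [ 0.     0.001 -0.601] q [ 1.  11.8  6.  84.2  0.  31.5]
dp [-0.1  -0.15  8.6 ] turn [ 0.     0.001 -0.601] q [ 1.  11.8  6.  84.2  0.  31.5]
```

Emit:
move_arm:
  series:
    - {"dp":[0,0,0.3],"turn":[0,0,-0.1],"hand":8.5}
    - {"dp":[0,0,1],"turn":[0,0,-0.22],"hand":8.5}
    - {"dp":[0,0,2],"turn":[0,0,-0.34],"hand":8.5}
    - {"dp":[0,0,3],"turn":[0,0,-0.46],"hand":8.5}
    - {"dp":[-0.1,-0.1,4],"turn":[0,0,-0.57],"hand":8.5}
    - {"dp":[-0.1,-0.1,5.5],"turn":[0,0,-0.6],"hand":8.5}
    - {"dp":[-0.1,-0.1,7],"turn":[0,0,-0.6],"hand":8.5}
    - {"dp":[-0.1,-0.1,8],"turn":[0,0,-0.6],"hand":8.5}
    - {"dp":[-0.1,-0.1,8.5],"turn":[0,0,-0.6],"hand":8.5}
    - {"dp":[-0.1,-0.1,8.5],"turn":[0,0,-0.6],"hand":6}

```text
clock: 6.97
position: [0.6055, 0.0079, 0.0394]
tool_rot: [180.0, -0.1, -176.5]
wrist_force: [-0.2, 0.9, -0.0]
width: 0.075
gripper_force: 0.0
```

Emit:
move_arm:
  series:
    - {"dp":[0,0,0],"turn":[0,0,0],"hand":0}
    - {"dp":[0,0,0],"turn":[0,0,0],"hand":0}
    - {"dp":[0,0,0],"turn":[0,0,0],"hand":0}
    - {"dp":[0,0,0],"turn":[0,0,0],"hand":0}
    - {"dp":[0,0,0],"turn":[0,0,0],"hand":0}
    - {"dp":[0,0,0],"turn":[0,0,0],"hand":0}
    - {"dp":[0,0,0],"turn":[0,0,0],"hand":0}
    - {"dp":[0,0,0],"turn":[0,0,0],"hand":0}
    - {"dp":[0,0,0],"turn":[0,0,0],"hand":0}
    - {"dp":[0,0,0],"turn":[0,0,0],"hand":0}

```text
clock: 7.8
position: [0.6065, 0.0079, 0.0409]
tool_rot: [-180.0, 0.1, -176.5]
wrist_force: [0.0, -0.5, 5.7]
width: 0.0148
gripper_force: 59.5
```

```bash
python3 -c "
from h import *
go(.425,-.2995,.14,176.8);print(state()['position'])"
```

```text
dp [ 19.98 -29.57  -9.93] turn [-0.     0.001  0.117] q [ 0.7 13.1 -1.8 75.  -0.  -2.8]
[0.60645484 0.00789033 0.04092859]
```

Emit:
move_arm:
  series:
    - {"dp":[0,0,-1],"turn":[0,0,0],"hand":0}
    - {"dp":[0,0,-3],"turn":[0,0,0],"hand":0}
    - {"dp":[0,0,-5.5],"turn":[0,0,0],"hand":0}
    - {"dp":[0.7,-1,-7.5],"turn":[0,0,0],"hand":0}
    - {"dp":[2,-3,-8.5],"turn":[0,0,0.02],"hand":0}
    - {"dp":[4,-6,-8.5],"turn":[0,0,0.04],"hand":0}
    - {"dp":[6,-9,-8.5],"turn":[0,0,0.06],"hand":0}
    - {"dp":[8,-12,-8.5],"turn":[0,0,0.08],"hand":0}
    - {"dp":[10,-15,-8.5],"turn":[0,0,0.1],"hand":0}
    - {"dp":[12,-18,-8.5],"turn":[0,0,0.12],"hand":0}

```text
clock: 8.63
position: [0.4958, -0.1801, 0.1253]
tool_rot: [180.0, -0.0, 176.6]
wrist_force: [0.6, 0.2, -2.6]
width: 0.0144
gripper_force: 58.8
```

```bash
python3 -c "
from h import *
go(.425,-.2995,.09,176.8);go(.425,-.2995,.045,176.8)"
```

```text
dp [  6.36 -12.34   3.53] turn [ 0.    -0.001 -0.004] q [-20.    1.2  -5.6  83.3   0.  -16.6]
dp [  6.36 -12.34   8.03] turn [ 0.    -0.001 -0.004] q [-20.    1.2  -5.6  83.3   0.  -16.6]
```

Emit:
move_arm:
  series:
    - {"dp":[1.5,-2.8,0],"turn":[0,0,0],"hand":0}
    - {"dp":[2.9,-5.6,0],"turn":[0,0,0],"hand":0}
    - {"dp":[4.2,-8.2,0],"turn":[0,0,0],"hand":0}
    - {"dp":[5.4,-10.4,0.5],"turn":[0,0,0],"hand":0}
    - {"dp":[6.2,-11.8,1.5],"turn":[0,0,0],"hand":0}
    - {"dp":[6.4,-12.3,3],"turn":[0,0,0],"hand":0}
    - {"dp":[6.4,-12.3,4.5],"turn":[0,0,0],"hand":0}
    - {"dp":[6.4,-12.3,5.8],"turn":[0,0,0],"hand":0}
    - {"dp":[6.4,-12.3,6.5],"turn":[0,0,0],"hand":0}
    - {"dp":[6.4,-12.3,6.5],"turn":[0,0,0],"hand":0}

```text
clock: 9.47
position: [0.4252, -0.2974, 0.0586]
tool_rot: [179.9, -0.2, 176.6]
wrist_force: [0.2, -0.2, -1.5]
width: 0.015
gripper_force: 58.8
```

```bash
python3 -c "
from h import *
go(.425,-.2995,.045,176.8)
for n in('top','side'):
    s=snapshot(n);cv2.imwrite('pics/%s2.png'%n,s['pixels'])
    for c in('red','yellow'):
        for k in blobs(s,c,60,30): print(n,c,cv2.contourArea(k),k.mean((0,1)).round(),rect(s,k,.066))"
```

```text
dp [ 0.   -0.21  1.36] turn [ 0.002 -0.003 -0.003] q [-35.    1.2 -13.   76.    0.  -31.6]
top red 72.0 [290. 245.] [449.8   3.2  22.5  20.1  -0. ]
top red 1506.5 [355. 169.] [ 626.2 -144.8   93.8   93.3   -6.7]
top red 638.5 [297. 140.] [697.7 -11.2  63.4  62.  -20.6]
top yellow 512.5 [412. 259.] [ 419.1 -275.9   92.8   68.3   -2.7]
side red 55.5 [325. 214.] [452.4   9.9  19.3  18.7   4.8]
side red 643.5 [203. 215.] [705.5  35.1  62.   61.9  69.3]
side red 527.5 [244. 172.] [634.7 -98.7  91.6  90.7  83.2]
side red 68.0 [243. 155.] [ 641.7 -146.9   43.4   15.4   77.2]
side yellow 526.5 [334. 137.] [ 431.9 -235.2   98.5   88.8   86.5]
```

View pics/side2.png

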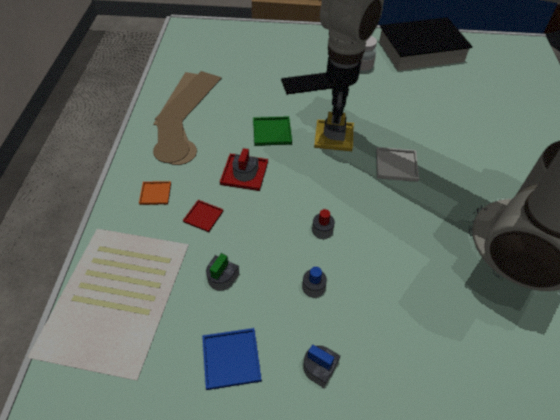

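The red die stands centred in the red tray at (243,165). The yellow die is held over the yellow tray at (334,132).

Emit:
move_arm:
  series:
    - {"dp":[0,-0.1,0.4],"turn":[0,0,0],"hand":0}
    - {"dp":[0,-0.2,0.8],"turn":[0,0,0],"hand":0}
    - {"dp":[0,-0.2,1.1],"turn":[0,0,0],"hand":0}
    - {"dp":[0,-0.2,1.3],"turn":[0,0,0],"hand":0}
    - {"dp":[0,-0.2,1.4],"turn":[0,0,0],"hand":0}
    - {"dp":[0,-0.2,1.4],"turn":[0,0,0],"hand":0}
    - {"dp":[0,-0.2,1.4],"turn":[0,0,0],"hand":0}
    - {"dp":[0,-0.2,1.4],"turn":[0,0,0],"hand":2}
    - {"dp":[0,-0.2,1.4],"turn":[0,0,0],"hand":4}
    - {"dp":[0,-0.2,1.4],"turn":[0,0,0],"hand":6}

```text
clock: 10.4
position: [0.4263, -0.3003, 0.0468]
tool_rot: [-180.0, 0.0, 176.6]
wrist_force: [-0.0, -0.4, 0.4]
width: 0.0434
gripper_force: 0.0
```

Emit:
move_arm:
  series:
    - {"dp":[0,0,0],"turn":[0,0,0],"hand":8.5}
    - {"dp":[0,0,0],"turn":[0,0,0],"hand":8.5}
    - {"dp":[0,0,0],"turn":[0,0,0],"hand":8.5}
    - {"dp":[0,0,-0.5],"turn":[0,0,0],"hand":8.5}
    - {"dp":[0,0,-2],"turn":[0,0,0],"hand":8.5}
    - {"dp":[0,0,-4],"turn":[0,0,0],"hand":8.5}
    - {"dp":[0,0,-6],"turn":[0,0,0.05],"hand":8.5}
    - {"dp":[0,0,-8],"turn":[0,0,0.1],"hand":8.5}
    - {"dp":[0,0,-10],"turn":[0,0,0.2],"hand":8.5}
    - {"dp":[0,0,-10],"turn":[0,0,0.32],"hand":8.5}

```text
clock: 11.23
position: [0.4273, -0.301, 0.1509]
tool_rot: [-179.9, 0.3, 158.0]
wrist_force: [0.2, -0.1, 0.6]
width: 0.0848
gripper_force: 0.0
```

```bash
python3 -c "
from h import *
go(.6566,.144,.13,66)"
```

```text
dp [-4.62 49.85  2.05] turn [0.003 0.005 1.607] q [-35.2   0.   -3.9  85.7  -0.  -13.2]
```

Emit:
move_arm:
  series:
    - {"dp":[-0.1,1,0],"turn":[0,0,0.1],"hand":8.5}
    - {"dp":[-0.3,3.5,0],"turn":[0,0,0.22],"hand":8.5}
    - {"dp":[-0.6,7,0],"turn":[0,0,0.34],"hand":8.5}
    - {"dp":[-1,10.5,0],"turn":[0,0,0.46],"hand":8.5}
    - {"dp":[-1.3,14,0],"turn":[0,0,0.58],"hand":8.5}
    - {"dp":[-1.6,17.5,0],"turn":[0,0,0.7],"hand":8.5}
    - {"dp":[-1.9,21,0],"turn":[0,0,0.82],"hand":8.5}
    - {"dp":[-2.3,24.5,0],"turn":[0,0,0.94],"hand":8.5}
    - {"dp":[-2.6,28,0],"turn":[0,0,1.06],"hand":8.5}
    - {"dp":[-2.9,31.5,0],"turn":[0,0,1.18],"hand":8.5}

```text
clock: 12.07
position: [0.57, -0.0166, 0.1468]
tool_rot: [180.0, 0.0, 90.8]
wrist_force: [-0.1, -0.4, 0.3]
width: 0.0849
gripper_force: 0.0
```

```bash
python3 -c "
from h import *
go(.6566,.144,.12,66)"
```

```text
dp [15.93  8.89  2.69] turn [ 0.001 -0.     0.433] q [-1.7  6.8  2.7 85.9 -0.  87.5]
```

Emit:
move_arm:
  series:
    - {"dp":[3,1.7,0],"turn":[0,0,0.1],"hand":8.5}
    - {"dp":[6,3.3,0.4],"turn":[0,0,0.22],"hand":8.5}
    - {"dp":[9,5,0.8],"turn":[0,0,0.34],"hand":8.5}
    - {"dp":[12,6.7,1.4],"turn":[0,0,0.43],"hand":8.5}
    - {"dp":[14.4,8,2],"turn":[0,0,0.43],"hand":8.5}
    - {"dp":[15.6,8.7,2.6],"turn":[0,0,0.43],"hand":8.5}
    - {"dp":[15.9,8.9,3.2],"turn":[0,0,0.43],"hand":8.5}
    - {"dp":[15.9,8.9,4.5],"turn":[0,0,0.43],"hand":8.5}
    - {"dp":[15.9,8.9,5.5],"turn":[0,0,0.43],"hand":8.5}
    - {"dp":[15.9,8.9,6],"turn":[0,0,0.43],"hand":8.5}

```text
clock: 12.9
position: [0.6541, 0.1409, 0.0842]
tool_rot: [-179.9, 0.1, 66.5]
wrist_force: [0.2, -0.7, -0.3]
width: 0.0855
gripper_force: 0.0
```

```bash
python3 -c "
from h import *
go(.6566,.144,.041,66)"
```

```text
dp [0.39 0.11 4.32] turn [-0.002  0.002  0.008] q [ 12.2  21.1  12.9  81.9  -0.  125.7]
```

Emit:
move_arm:
  series:
    - {"dp":[0.2,0.1,1],"turn":[0,0,0],"hand":8.5}
    - {"dp":[0.3,0.1,2.2],"turn":[0,0,0],"hand":8.5}
    - {"dp":[0.3,0.1,3.3],"turn":[0,0,0],"hand":8.5}
    - {"dp":[0.3,0.1,4],"turn":[0,0,0],"hand":8.5}
    - {"dp":[0.3,0.1,4.2],"turn":[0,0,0],"hand":6}
    - {"dp":[0.3,0.1,4.2],"turn":[0,0,0],"hand":3}
    - {"dp":[0.3,0.1,4.2],"turn":[0,0,0],"hand":0}
    - {"dp":[0.3,0.1,4.2],"turn":[0,0,0],"hand":0}
    - {"dp":[0.3,0.1,4.2],"turn":[0,0,0],"hand":0}
    - {"dp":[0.3,0.1,4.2],"turn":[0,0,0],"hand":0}

```text
clock: 13.73
position: [0.6576, 0.1449, 0.0451]
tool_rot: [180.0, -0.0, 66.5]
wrist_force: [-0.7, 0.8, -0.8]
width: 0.0147
gripper_force: 58.7
```

Emit:
move_arm:
  series:
    - {"dp":[0,0,0],"turn":[0,0,0],"hand":0}
    - {"dp":[0,0,0],"turn":[0,0,0],"hand":0}
    - {"dp":[0,0,0],"turn":[0,0,0],"hand":0}
    - {"dp":[0,0,0],"turn":[0,0,0],"hand":0}
    - {"dp":[0,0,0],"turn":[0,0,0],"hand":0}
    - {"dp":[0,0,0],"turn":[0,0,0],"hand":0}
    - {"dp":[0,0,0],"turn":[0,0,0],"hand":0}
    - {"dp":[0,0,0],"turn":[0,0,0],"hand":0}
    - {"dp":[0,0,0],"turn":[0,0,0],"hand":0}
    - {"dp":[0,0,0],"turn":[0,0,0],"hand":0}

```text
clock: 14.57
position: [0.6576, 0.145, 0.0451]
tool_rot: [179.9, -0.0, 66.5]
wrist_force: [-0.6, 0.8, 6.0]
width: 0.0147
gripper_force: 59.7
```

```bash
python3 -c "
from h import *
go(.587,-.3035,.15,98);print(state()['position'])"
```

```text
dp [-43.94  11.39 -10.52] turn [ 0.001 -0.001 -0.549] q [ 12.4  22.1   9.9  77.7   0.  125.9]
[0.65764757 0.14498275 0.0450718 ]
```

Emit:
move_arm:
  series:
    - {"dp":[0,0,-1],"turn":[0,0,0],"hand":0}
    - {"dp":[0,0,-3],"turn":[0,0,0],"hand":0}
    - {"dp":[0,0,-5.5],"turn":[0,0,0],"hand":0}
    - {"dp":[-0.8,0.2,-8],"turn":[0,0,0],"hand":0}
    - {"dp":[-2.5,0.6,-10],"turn":[0,0,-0.03],"hand":0}
    - {"dp":[-5.5,1.4,-10.5],"turn":[0,0,-0.1],"hand":0}
    - {"dp":[-8.9,2.3,-10.5],"turn":[0,0,-0.17],"hand":0}
    - {"dp":[-12.4,3.2,-10.5],"turn":[0,0,-0.24],"hand":0}
    - {"dp":[-15.9,4.1,-10.5],"turn":[0,0,-0.31],"hand":0}
    - {"dp":[-19.4,5,-10.5],"turn":[0,0,-0.38],"hand":0}

```text
clock: 15.4
position: [0.6251, -0.0546, 0.1493]
tool_rot: [-180.0, 0.0, 88.5]
wrist_force: [0.0, -0.6, -1.9]
width: 0.0144
gripper_force: 58.8
```

```bash
python3 -c "
from h import *
go(.587,-.3035,.15,98)"
```

```text
dp [-24.98  -3.16  -0.07] turn [-0.001 -0.    -0.166] q [-5.  14.9 12.3 87.4 -0.  86.5]
```

Emit:
move_arm:
  series:
    - {"dp":[-3.4,-0.4,0],"turn":[0,0,-0.04],"hand":0}
    - {"dp":[-6.8,-0.9,0],"turn":[0,0,-0.08],"hand":0}
    - {"dp":[-10.2,-1.3,0],"turn":[0,0,-0.12],"hand":0}
    - {"dp":[-13.6,-1.7,0],"turn":[0,0,-0.16],"hand":0}
    - {"dp":[-17,-2.2,0],"turn":[0,0,-0.16],"hand":0}
    - {"dp":[-20,-2.5,0],"turn":[0,0,-0.16],"hand":0}
    - {"dp":[-22.5,-2.8,0.5],"turn":[0,0,-0.16],"hand":0}
    - {"dp":[-24.2,-3.1,1.5],"turn":[0,0,-0.16],"hand":0}
    - {"dp":[-25,-3.2,3],"turn":[0,0,-0.16],"hand":0}
    - {"dp":[-25,-3.2,4],"turn":[0,0,-0.16],"hand":0}

```text
clock: 16.23
position: [0.5854, -0.3038, 0.1077]
tool_rot: [-179.9, -0.0, 97.3]
wrist_force: [0.7, 1.0, -2.4]
width: 0.0148
gripper_force: 58.8
```

```bash
python3 -c "
from h import *
go(.587,-.3035,.0495,98)"
```

```text
dp [0.   0.17 5.82] turn [-0.002 -0.001 -0.012] q [-27.4  19.5  13.5  84.   -0.   55.3]
```

Emit:
move_arm:
  series:
    - {"dp":[0,0.1,1],"turn":[0,0,0],"hand":0}
    - {"dp":[0,0.1,2.5],"turn":[0,0,0],"hand":0}
    - {"dp":[0,0.1,4],"turn":[0,0,0],"hand":0}
    - {"dp":[0,0.1,5],"turn":[0,0,0],"hand":0}
    - {"dp":[0,0.1,5.5],"turn":[0,0,0],"hand":0}
    - {"dp":[0,0.1,5.7],"turn":[0,0,0],"hand":0}
    - {"dp":[0,0.1,5.8],"turn":[0,0,0],"hand":0}
    - {"dp":[0,0.1,5.8],"turn":[0,0,0],"hand":0}
    - {"dp":[0,0.1,5.8],"turn":[0,0,0],"hand":0}
    - {"dp":[0,0.1,5.8],"turn":[0,0,0],"hand":0}

```text
clock: 17.07
position: [0.5878, -0.302, 0.0521]
tool_rot: [179.9, 0.0, 97.5]
wrist_force: [0.4, 0.2, -2.2]
width: 0.0143
gripper_force: 58.8
```

```bash
python3 -c "
from h import *
go(.587,-.3035,.0495,98)
for n in('top','side'):
    s=snapshot(n);cv2.imwrite('pics/%s3.png'%n,s['pixels'])
    for k in blobs(s,'yellow',60,30): print(n,cv2.contourArea(k),k.mean((0,1)).round(),rect(s,k,.066))
a=[cv2.resize(cv2.imread('pics/%s3.png'%n)[r:r+200,c:c+200],None,fx=2,fy=2) for n,r,c in(('top',140,330),('side',60,210))]
cv2.imwrite('pics/c3.png',cv2.hconcat(a))"
```

```text
dp [-0.13 -0.1   0.26] turn [ 0.001  0.001 -0.009] q [-27.2  20.3   8.2  77.9  -0.   55.3]
side 616.0 [334. 133.] [ 431.6 -244.6  117.2   88.4   87.2]
```

View pics/c3.png

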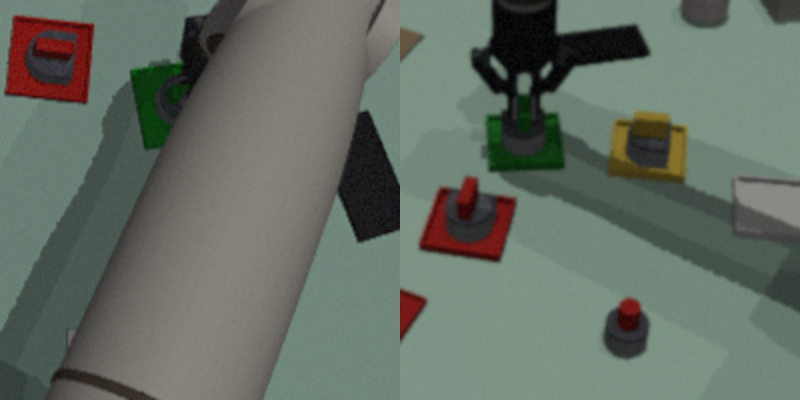

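The red and yellow dies stand upright inside their trays, with the crop showing them at (465,210) and (650,145). The green die is just above the floor of its tray. I'll lower it about 3 mm more, then release.

Emit:
move_arm:
  series:
    - {"dp":[-0.1,0,0.1],"turn":[0,0,0],"hand":0}
    - {"dp":[-0.1,0,0.2],"turn":[0,0,0],"hand":0}
    - {"dp":[-0.1,0,0.3],"turn":[0,0,0],"hand":0}
    - {"dp":[-0.1,0,0.3],"turn":[0,0,0],"hand":0}
    - {"dp":[-0.1,0,0.3],"turn":[0,0,0],"hand":0}
    - {"dp":[-0.1,0,0.3],"turn":[0,0,0],"hand":2}
    - {"dp":[-0.1,0,0.3],"turn":[0,0,0],"hand":4}
    - {"dp":[-0.1,0,0.3],"turn":[0,0,0],"hand":6}
    - {"dp":[-0.1,0,0.3],"turn":[0,0,0],"hand":8.5}
    - {"dp":[-0.1,0,0.3],"turn":[0,0,0],"hand":8.5}

```text
clock: 18.0
position: [0.5876, -0.3028, 0.0481]
tool_rot: [-180.0, -0.0, 97.5]
wrist_force: [-0.3, 1.0, 0.0]
width: 0.0679
gripper_force: 0.0
```

Emit:
move_arm:
  series:
    - {"dp":[0,0,-0.3],"turn":[0,0,0],"hand":8.5}
    - {"dp":[0,0,-1.5],"turn":[0,0,0],"hand":8.5}
    - {"dp":[0,0,-3.5],"turn":[0,0,0],"hand":8.5}
    - {"dp":[0,0,-6],"turn":[0,0,0],"hand":8.5}
    - {"dp":[0,0,-8.5],"turn":[0,0,-0.05],"hand":8.5}
    - {"dp":[0,0,-10],"turn":[0,0,-0.15],"hand":8.5}
    - {"dp":[0,0,-10.5],"turn":[0,0,-0.27],"hand":8.5}
    - {"dp":[0,0,-10.5],"turn":[0,0,-0.39],"hand":8.5}
    - {"dp":[0,0,-10.5],"turn":[0,0,-0.51],"hand":8.5}
    - {"dp":[0,0,-10.5],"turn":[0,0,-0.6],"hand":8.5}

```text
clock: 18.83
position: [0.5878, -0.3029, 0.1548]
tool_rot: [180.0, 0.1, 132.2]
wrist_force: [0.1, -0.0, 0.1]
width: 0.0849
gripper_force: 0.0
```

```bash
python3 -c "
from h import *
go(.4545,.312,.15,152.5)"
```

```text
dp [54.5  31.44  0.42] turn [ 0.     0.001 -0.354] q [-27.3  19.7  18.8  89.1  -0.   20.5]
```

Emit:
move_arm:
  series:
    - {"dp":[1.7,1,0],"turn":[0,0,-0.04],"hand":8.5}
    - {"dp":[4.7,2.7,0],"turn":[0,0,-0.08],"hand":8.5}
    - {"dp":[7.7,4.4,0],"turn":[0,0,-0.12],"hand":8.5}
    - {"dp":[10.7,6.2,0],"turn":[0,0,-0.16],"hand":8.5}
    - {"dp":[13.7,7.9,0],"turn":[0,0,-0.2],"hand":8.5}
    - {"dp":[16.7,9.6,0],"turn":[0,0,-0.24],"hand":8.5}
    - {"dp":[19.7,11.4,0],"turn":[0,0,-0.28],"hand":8.5}
    - {"dp":[22.7,13.1,0],"turn":[0,0,-0.32],"hand":8.5}
    - {"dp":[25.7,14.8,0],"turn":[0,0,-0.35],"hand":8.5}
    - {"dp":[28.7,16.6,0],"turn":[0,0,-0.35],"hand":8.5}

```text
clock: 19.67
position: [0.5193, 0.0232, 0.1548]
tool_rot: [180.0, 0.1, 152.0]
wrist_force: [1.4, -0.5, -0.4]
width: 0.0851
gripper_force: 0.0
```

```bash
python3 -c "
from h import *
go(.4545,.312,.12,152.5)"
```

```text
dp [19.29 22.46  3.47] turn [ 0.001  0.001 -0.009] q [ 2.6 -0.1 -3.7 86.4  0.  30.6]
```

Emit:
move_arm:
  series:
    - {"dp":[2.2,2.6,0],"turn":[0,0,0],"hand":8.5}
    - {"dp":[4.5,5.2,0],"turn":[0,0,0],"hand":8.5}
    - {"dp":[6.8,7.9,0],"turn":[0,0,0],"hand":8.5}
    - {"dp":[9.1,10.6,0],"turn":[0,0,0],"hand":8.5}
    - {"dp":[11.4,13.3,0],"turn":[0,0,0],"hand":8.5}
    - {"dp":[13.7,16,0.4],"turn":[0,0,0],"hand":8.5}
    - {"dp":[16,18.6,1],"turn":[0,0,0],"hand":8.5}
    - {"dp":[18,21,2],"turn":[0,0,0],"hand":8.5}
    - {"dp":[19,22.2,3],"turn":[0,0,0],"hand":8.5}
    - {"dp":[19.3,22.5,4],"turn":[0,0,0],"hand":8.5}

```text
clock: 20.5
position: [0.455, 0.3138, 0.1139]
tool_rot: [179.9, 0.0, 152.1]
wrist_force: [-1.1, -0.6, 0.5]
width: 0.0854
gripper_force: 0.0
```

```bash
python3 -c "
from h import *
go(.4545,.312,.041,152.5)"
```

```text
dp [-0.04 -0.19  7.29] turn [ 0.002  0.    -0.008] q [34.6  4.5 -3.4 82.   0.  62.5]
```

Emit:
move_arm:
  series:
    - {"dp":[0,-0.1,1.5],"turn":[0,0,0],"hand":8.5}
    - {"dp":[0,-0.2,3.5],"turn":[0,0,0],"hand":8.5}
    - {"dp":[0,-0.2,5.5],"turn":[0,0,0],"hand":8.5}
    - {"dp":[0,-0.2,6.8],"turn":[0,0,0],"hand":8.5}
    - {"dp":[0,-0.2,7.2],"turn":[0,0,0],"hand":8.5}
    - {"dp":[0,-0.2,7.2],"turn":[0,0,0],"hand":5}
    - {"dp":[0,-0.2,7.2],"turn":[0,0,0],"hand":2}
    - {"dp":[0,-0.2,7.2],"turn":[0,0,0],"hand":0}
    - {"dp":[0,-0.2,7.2],"turn":[0,0,0],"hand":0}
    - {"dp":[0,-0.2,7.2],"turn":[0,0,0],"hand":0}

```text
clock: 21.33
position: [0.4551, 0.3096, 0.0423]
tool_rot: [179.9, 0.0, 151.9]
wrist_force: [0.0, -0.2, 0.5]
width: 0.0247
gripper_force: 0.0
```

Emit:
move_arm:
  series:
    - {"dp":[0,0,0],"turn":[0,0,0],"hand":0}
    - {"dp":[0,0,0],"turn":[0,0,0],"hand":0}
    - {"dp":[0,0,0],"turn":[0,0,0],"hand":0}
    - {"dp":[0,0,0],"turn":[0,0,0],"hand":0}
    - {"dp":[0,0,0],"turn":[0,0,0],"hand":0}
    - {"dp":[0,0,0],"turn":[0,0,0],"hand":0}
    - {"dp":[0,0,0],"turn":[0,0,0],"hand":0}
    - {"dp":[0,0,0],"turn":[0,0,0],"hand":0}
    - {"dp":[0,0,0],"turn":[0,0,0],"hand":0}
    - {"dp":[0,0,0],"turn":[0,0,0],"hand":0}

```text
clock: 22.17
position: [0.455, 0.3096, 0.0419]
tool_rot: [179.9, 0.0, 151.9]
wrist_force: [0.6, 0.8, 5.4]
width: 0.0143
gripper_force: 60.9
```

```bash
python3 -c "
from h import *
go(.613,.3095,.1,103.3);print(state()['position'])"
```

```text
dp [-13.94   7.44  -5.79] turn [0.001 0.    0.848] q [ 34.2   5.6 -10.3  74.1  -0.   62.3]
[0.45501298 0.30958292 0.04192812]
```

Emit:
move_arm:
  series:
    - {"dp":[0,0,-1],"turn":[0,0,0],"hand":0}
    - {"dp":[0,0,-3],"turn":[0,0,0.03],"hand":0}
    - {"dp":[-0.7,0.4,-5],"turn":[0,0,0.12],"hand":0}
    - {"dp":[-2.5,1.3,-6],"turn":[0,0,0.24],"hand":0}
    - {"dp":[-5,2.7,-6],"turn":[0,0,0.36],"hand":0}
    - {"dp":[-7.5,4,-6],"turn":[0,0,0.48],"hand":0}
    - {"dp":[-10,5.3,-6],"turn":[0,0,0.6],"hand":0}
    - {"dp":[-12.2,6.5,-6],"turn":[0,0,0.72],"hand":0}
    - {"dp":[-13.5,7.2,-6],"turn":[0,0,0.82],"hand":0}
    - {"dp":[-13.9,7.4,-6],"turn":[0,0,0.85],"hand":0}

```text
clock: 23.0
position: [0.6137, 0.3085, 0.1]
tool_rot: [-179.9, 0.0, 102.8]
wrist_force: [-0.0, 0.2, -3.5]
width: 0.015
gripper_force: 59.7
```

```bash
python3 -c "
from h import *
go(.613,.3095,.046,103.3)"
```

```text
dp [ 0.12 -0.04  5.4 ] turn [-0.002  0.001 -0.009] q [ 26.7  23.5  17.8  84.4  -0.  103.9]
```

Emit:
move_arm:
  series:
    - {"dp":[0,0,1],"turn":[0,0,0],"hand":0}
    - {"dp":[0,0,2.4],"turn":[0,0,0],"hand":0}
    - {"dp":[0,0,3.7],"turn":[0,0,0],"hand":0}
    - {"dp":[0,0,4.6],"turn":[0,0,0],"hand":0}
    - {"dp":[0,0,5],"turn":[0,0,0],"hand":0}
    - {"dp":[0,0,5.2],"turn":[0,0,0],"hand":0}
    - {"dp":[0,0,5.3],"turn":[0,0,0],"hand":0}
    - {"dp":[0,0,5.3],"turn":[0,0,0],"hand":0}
    - {"dp":[0,0,5.3],"turn":[0,0,0],"hand":0}
    - {"dp":[0,0,5.3],"turn":[0,0,0],"hand":0}

```text
clock: 23.83
position: [0.6124, 0.3093, 0.0491]
tool_rot: [179.9, -0.0, 103.2]
wrist_force: [0.9, 0.1, -3.0]
width: 0.0145
gripper_force: 59.7
```

```bash
python3 -c "
from h import *
go(.613,.3095,.046,103.3)
s=snapshot('side');t=snapshot('top')
a=[cv2.resize(x['pixels'][r:r+180,c:c+200],None,fx=2,fy=2) for x,r,c in((t,100,100),(s,240,150))]
cv2.imwrite('pics/c4.png',cv2.hconcat(a))"
```

```text
dp [0.01 0.06 0.31] turn [ 0.001 -0.    -0.002] q [ 26.8  23.8  12.6  78.7  -0.  103.6]
```

View pics/c4.png

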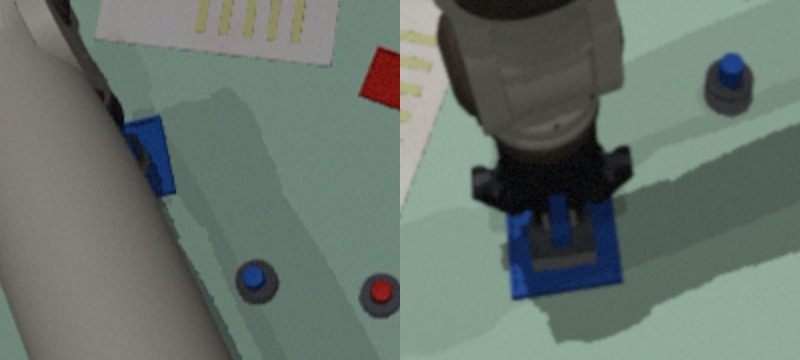

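The blue die is inside the blue tray and square with it, with the crop showing it at (563,235). It is about 3 mm off the floor, so I'll set it down and retreat.

Emit:
move_arm:
  series:
    - {"dp":[0,0,0.1],"turn":[0,0,0],"hand":0}
    - {"dp":[0,0,0.2],"turn":[0,0,0],"hand":0}
    - {"dp":[0,0,0.3],"turn":[0,0,0],"hand":0}
    - {"dp":[0,0,0.3],"turn":[0,0,0],"hand":0}
    - {"dp":[0,0,0.3],"turn":[0,0,0],"hand":0}
    - {"dp":[0,0,0.3],"turn":[0,0,0],"hand":2}
    - {"dp":[0,0,0.3],"turn":[0,0,0],"hand":4}
    - {"dp":[0,0,0.3],"turn":[0,0,0],"hand":6}
    - {"dp":[0,0,0.3],"turn":[0,0,0],"hand":8.5}
    - {"dp":[0,0,0.3],"turn":[0,0,0],"hand":8.5}

```text
clock: 24.77
position: [0.6121, 0.3091, 0.0451]
tool_rot: [-180.0, -0.0, 103.2]
wrist_force: [-0.5, -0.1, 0.7]
width: 0.0674
gripper_force: 0.0
```

Emit:
move_arm:
  series:
    - {"dp":[0,0,-0.3],"turn":[0,0,0],"hand":8.5}
    - {"dp":[0,0,-1.5],"turn":[0,0,0],"hand":8.5}
    - {"dp":[0,0,-3.5],"turn":[0,0,0],"hand":8.5}
    - {"dp":[0,0,-6],"turn":[0,0,0],"hand":8.5}
    - {"dp":[0,0,-9],"turn":[0,0,0],"hand":8.5}
    - {"dp":[0,1,-12],"turn":[0,0,0],"hand":8.5}
    - {"dp":[0,-2,-14],"turn":[0,0,0],"hand":8.5}
    - {"dp":[0,-5,-15],"turn":[0,0,0],"hand":8.5}
    - {"dp":[0,-8,-15],"turn":[0,0,0],"hand":8.5}
    - {"dp":[0,-11,-15],"turn":[0,0,0],"hand":8.5}

```text
clock: 25.6
position: [0.5043, 0.2839, 0.1971]
tool_rot: [179.9, -0.0, 103.2]
wrist_force: [-0.3, 0.4, 1.1]
width: 0.0851
gripper_force: 0.0
```

```bash
python3 -c "
from h import *
go(.36,.40,.2,103.3);go(.30,.48,.2,103.3)"
```

```text
dp [ 14.6  -11.4   -0.31] turn [ 0.002 -0.001 -0.002] q [ 29.4   8.2   9.8  91.5   0.  106.2]
dp [ 23.75 -15.42  -0.31] turn [ 0.002 -0.001 -0.002] q [ 29.4   8.2   9.8  91.5   0.  106.2]
```

Emit:
move_arm:
  series:
    - {"dp":[2,-1.3,0],"turn":[0,0,0],"hand":8.5}
    - {"dp":[5,-3.2,0],"turn":[0,0,0],"hand":8.5}
    - {"dp":[8,-5.2,0],"turn":[0,0,0],"hand":8.5}
    - {"dp":[11,-7.1,0],"turn":[0,0,0],"hand":8.5}
    - {"dp":[14,-9.1,0],"turn":[0,0,0],"hand":8.5}
    - {"dp":[17,-11,0],"turn":[0,0,0],"hand":8.5}
    - {"dp":[20,-13,0],"turn":[0,0,0],"hand":8.5}
    - {"dp":[22,-14.3,0],"turn":[0,0,0],"hand":8.5}
    - {"dp":[23.5,-15.3,0],"turn":[0,0,0],"hand":8.5}
    - {"dp":[23.7,-15.4,0],"turn":[0,0,0],"hand":8.5}

```text
clock: 26.43
position: [0.2988, 0.4815, 0.1964]
tool_rot: [180.0, -0.1, 103.4]
wrist_force: [-0.2, -0.4, -0.4]
width: 0.0852
gripper_force: 0.0
```

```bash
python3 -c "
from h import *
t=snapshot('top');s=snapshot('side')
cv2.imwrite('pics/top5.png',t['pixels']);cv2.imwrite('pics/side5.png',s['pixels'])
for c in HUE:
  for n,x in(('top',t),('side',s)):
    for k in blobs(x,c,60,40): 
        if cv2.contourArea(k)<300: print(c,n,rect(x,k,.062),rect(x,k,.066))
print(state()['clock'])"
```

```text
red top [450.3   3.2  22.5  20.2  -0. ] [449.8   3.2  22.5  20.1  -0. ]
red side [452.    6.7  19.6  18.8   4.8] [452.3   9.9  19.5  18.7   4.8]
red side [ 642.4 -150.9   43.6   15.5   77.2] [ 641.7 -146.9   43.4   15.4   77.2]
green side [ 589.2 -306.6   38.8   12.6  -85.3] [ 588.8 -301.9   38.6   12.6  -85.3]
blue top [466.2 148.1  22.7  22.1  45.5] [465.6 147.7  22.6  22.   45.5]
blue side [467.9 151.2  22.5  21.2 -88.4] [468.1 153.7  22.4  21.1 -88.4]
26.5333
```

View pics/top5.png

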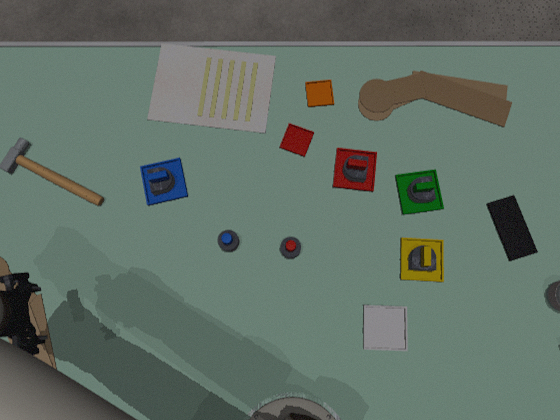

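View pics/side5.png

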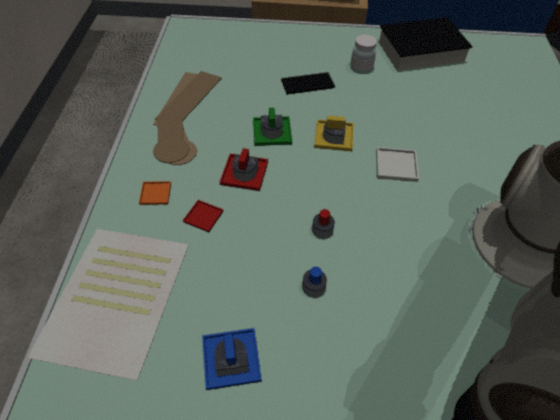

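Both views show all four heel dies upright and inside their trays: blue (160,180), red (355,168), green (424,189) and yellow (424,259) in the top view. The round dies have not moved, still at (228,240) and (290,246). I'm handing in.

```bash
python3 -c "
from cell import *
print(close_job())"
```

```text
the job is handed in; nothing more can be done
None
```

All four heel dies lie upright and released in the trays of their colour, the round dies did not move, and the job was handed in at about 26.5 s; the hand-in gave no verdict.

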